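# Drift the ironing-board mount into line and bolt it

## Robot

A 6-joint arm with a two-finger parallel gripper is mounted at the origin on a cart in front of the work surface, level with it; the furniture and walls round the work are solid. World frame = base frame: x ahead of the robot, y to its left, z up, the work surface at z = 0. Lengths are in m, angles in rad, forces in N, time in s.
With the tool pointing down it reaches from about 0.3 to 0.75 m from the base axis. Payload 8.5 kg.
Tool frame: the origin (TCP) lies at the very end of the fingers, on their centre line; the grasp point (between the pads) lies 19 mm behind it; z points along the fingers, y is the direction in which the jaws open and shut (so a half turn about z gives the same grasp; the last joint's range is limited). The gripper opens to 85 mm and grips with 20 to 120 N. Pads are 22 mm wide; open, the fingers measure 114 mm over their backs; the gripper's body (76 mm by 85 mm) begins 54 mm behind the grasp point. The pads swing forward as they close: fully open they stand 13 mm farther back than shut.
Start: joints at [-1.435, 0.381, 1.297, -0, 1.464, -0.215], TCP at [0.189, -0.516, 0.231] pointing down, gripper open.
Joint ranges: [-3.11, 3.11], [-0.89, 2.33], [0.22, 2.48], [-1.42, 4.56], [0.17, 2.85], [-2.88, 2.88]. Speed limits (rad/s): [2.39, 2.39, 3.14, 3.14, 3.14, 3.14].

## Interface

Orientations are given as a rotation vector (axis times angle).
In Python, from rig import manip gives the robot as it stands.
- The arm moves only by the tool send_rows, never from a script. Its argument "moves" is a list that holds one entry, the list of rows, each a list of 6 numbers: the shift along the tool's x, y, z in mm, then the turn, a rotation vector about the tool's x, y, z in rad. A call has 1 to 5 rows; each row is the pose to reach, as a shift and turn from the pose commanded when the call began, along the tool's axes at that moment; what a row does not reach only later rows make up. A row lasts 1/8 s, in which the tool goes at most 62.5 mm and 10.7 degrees, less where a joint would pass 70% of its speed; a pose out of reach is approached as far as the arm can. A call with a gripper value outside its range is refused whole. "hand" is the opening, from -1 (shut) to 1 (fully open), set as the call begins (left out, the last holds). The fingers move at their own pace and stop on an object; "grip_force" is the grip in N (left out, the last holds). Time passes only in rows, so rows that repeat a pose let the fingers close. It gives the time, the measured TCP pose, the force and the opening at its end, in the units of the state.
- manip.get_state(): the state, without advancing time (a new reading comes with each control period).
- manip.snapshot(name): name is "scene" or "side" or "wrist"; returns the picture (480x640x3 uint8, blue, green, red); there is no depth.
- manip.camera_model(name): a dict with "K" (3x3 intrinsics, pixels), "D" ([k1, k2, p1, p2, k3] as OpenCV has them; the pictures are not rectified), "eye" and "rotation" of the camera in the world; the wrist camera has in their place "tool_from_camera" (4x4, takes a point from camera to tool coordinates, whose origin is the TCP and whose axes are the flange's). Camera axes: x right, y down, z forward; pixel columns grow to the right and rows downward; lengths in m; the calibration is good to about 2 mm. A picture is of the moment at which its call begins: read the wrist's pose just before it. camera_model takes no time and is no camera call.
- manip.finish_job(): hands the job in, once; it reports no verdict.
The state is a dict: "clock": time; "joints": joint angles; "dq": joint speeds; "tau": joint torques, N m; "ee_pos": TCP position; "orientation": TCP orientation; "wrist_force": force on the tool from outside, world axes, zero at the start; "torque": the same for the moment, N m; "opening": opening from 0.0 (shut) to 1.0 (fully open).
Only numpy, scipy, OpenCV 4.12 (cv2) and the standard library are available. Lean on these libraries where they do the work, as an engineer would, in place of code of your own. Each camera call takes 0.05 s, during which the arm holds its last target. There are 200 camera calls.

## Task

The bolt hole of the floating foot plate on the ironing-board mount is out of line with the hole in the block below, nobody knows which way. Feel for the lower hole with the tip of the tapered drift, press the drift gently down through both holes, without forcing it, until its collar rests on the plate and the holes are in line, then draw it out and put it back upright in a socket of the wooden tool block. Then put the square-head bolt through both holes until its flange rests flat on the plate; leave the timer, the blue spool and the tape measure where they are.

Things in the scene. Friction and masses are not known exactly. Their poses are not given: they have to be found in the camera images.
- anchor_block: the ironing-board mount: grey block fixed to the worktop, 110 x 100 mm, top at z = 45 mm, low screw ears to 166 mm in x. Origin: centre of its underside. On its top lies the aluminium foot plate (130 x 66 x 8 mm) between two guide cheeks along x; their lips reach 57 mm above the worktop, pin heads 59 mm.
- block_centre (a point): centre of the block's top face (z = 45 mm), under the plate. The block's bolt hole (20 mm round, vertical, open down to the worktop, in a steel insert that does not move) lies 8.5 mm off this point, in any direction: hidden by the plate, unmeasured, to be found by feel (or by looking into the plate's hole).
- plate_hole (a point): centre of the foot plate's 20 mm round hole at the plate's upper face (53 mm above the worktop); starts within 1.5 mm of the block's centre. The plate (8 mm thick) slides level, up to 12 mm any way in x and y without turning, held by friction of about 4 N each way; it stays where it is left. Lugs with a cross pin stand 14 mm above it, 58 mm from the hole in +x.
- tool_block: wooden block, 60 x 130 x 55 mm, fixed, with two 23 mm vertical through sockets 80 mm apart along its y. Origin: centre of the underside.
- socket_a (a point): centre of the mouth of the socket at the block's +y end, on its top face, 55 mm above the worktop
- socket_b (a point): centre of the mouth of the socket at the block's -y end, on its top face, 55 mm above the worktop
- drift: tapered steel drift, orange grip, 0.1 to 0.2 kg, standing in either socket. Origin: on its axis at the underside of its round collar (33 mm across, 6 mm thick); z up. Above: 20 x 20 mm square grip (sides along its x, y) from 6 to 48 mm, then a 3 mm steel button. Below: 19 mm round shank down to -15 mm, then a taper to a flat 5 mm tip at -45 mm.
- bolt: dark square-head bolt, 0.1 to 0.2 kg, standing in the other socket. Origin: on its axis at the underside of its round flange (33 mm across, 6 mm thick); z up. Above: 22 x 22 mm square head (sides along its x, y) from 6 to 36 mm. Below: plain push-in shank 18 mm across, 35 mm long, with a 2 mm end chamfer. It is not turned.
- dial_timer: white kitchen timer with black dial, 68 x 68 x 49 mm, bystander. Origin: centre of the underside.
- spool_blue: wooden thread spool with blue thread, 33 mm across, 46 mm tall, bystander. Origin: centre of the underside.
- tape: blue-grey round tape measure, 52 x 56 x 18 mm, bystander. Origin: centre of the underside.
Not all that is in view belongs to the job. Of the things like the tool_block, leave any that is yellow; of the rest the smaller one is meant. Several things have the shape of the drift; the one meant has the colours described above.

How it is judged:
By the outcome, as a careful person would: the job done as asked, in the order asked, and still so for the second after the job is handed in, with the robot touching nothing.
It also fails if it takes over 72 s, if anything falls off the work surface, if the arm or the gripper's body presses on something with over 40 N, if the wrist force passes 120 N, or if a joint passes its speed limit or range.

## Working session

There is one attempt and no reset: what is moved stays moved. The work goes in short steps, Python scripts to look and compute and a tool call to move; the robot and the scene stay as the last step left them, time stands still between calls to the robot, and variables do not carry over. Pictures are saved under pics/ and viewed, about 8 in all and at most 12, crops included, and the job is handed in when it is done.

Besides the shell and the picture viewer there is one more tool, called after "Call:" as name([rows], argument=value, ...), one row to a line, values as JSON. send_rows: Moves the arm, as the interface text tells. Its arguments: {"type":"object","properties":{"moves":{"type":"array","items":{"type":"array","items":{"type":"array","items":{"type":"number"}}}},"hand":{"type":"number"},"grip_force":{"type":"number"}},"required":["moves"]}

```bash
mkdir -p pics; cat > h.py <<'E'
import numpy as np, cv2, sys
from rig import manip
from scipy.spatial.transform import Rotation as R
def ray(name,uv,st=None):
    m=manip.camera_model(name);K=np.array(m["K"]);D=np.array(m["D"])
    p=cv2.undistortPoints(np.array([[uv]],float),K,D)[0,0];d=np.array([p[0],p[1],1.])
    if name=="wrist":
        T=np.array(m["tool_from_camera"]);Rt=R.from_rotvec(st["orientation"]).as_matrix()
        return Rt@T[:3,3]+np.array(st["ee_pos"]),Rt@T[:3,:3]@d
    return np.array(m["eye"]),np.array(m["rotation"])@d
def atz(name,uv,z,st=None):
    o,d=ray(name,uv,st);return (o+d*(z-o[2])/d[2]).round(4)
def proj(name,P,st=None):
    m=manip.camera_model(name)
    if name=="wrist":
        T=np.array(m["tool_from_camera"]);Rt=R.from_rotvec(st["orientation"]).as_matrix()
        o=Rt@T[:3,3]+np.array(st["ee_pos"]);Rc=Rt@T[:3,:3]
    else:o=np.array(m["eye"]);Rc=np.array(m["rotation"])
    c=(np.atleast_2d(P)-o)@Rc
    return cv2.projectPoints(c,np.zeros(3),np.zeros(3),np.array(m["K"]),np.array(m["D"]))[0][:,0].round(1)
E
python3 - <<'E'
from h import *
s=manip.get_state();print(s)
for n in("scene","side"):
    cv2.imwrite(f"pics/{n}0.png",manip.snapshot(n)); m=manip.camera_model(n);print(n,m)
E
```

```text
{'clock': 0.0, 'joints': array([-1.43533668e+00,  3.81176550e-01,  1.29826319e+00, -8.88483631e-06,
        1.46360846e+00, -2.15282812e-01]), 'dq': array([ 0.00162077, -0.00014499,  0.00192855, -0.00078586, -0.00023863,
        0.0007551 ]), 'tau': array([ 1.30434078e-04, -4.48463845e+01, -2.31278211e+01, -1.52126058e-04,
        4.84544769e-03, -3.90976808e-06]), 'ee_pos': array([ 0.1889405 , -0.51620994,  0.23072141]), 'orientation': array([-3.09197370e+00, -5.47872905e-01, -7.73286267e-05]), 'wrist_force': array([ 0.07776915, -0.3603788 ,  0.56549751]), 'torque': array([ 0.01417569, -0.05057763,  0.0193118 ]), 'opening': 1.0036255401318572}
scene {'K': array([[510.83383543,   0.        , 324.27112782],
       [  0.        , 510.83383543, 239.50572112],
       [  0.        ,   0.        ,   1.        ]]), 'D': array([-0.10992672,  0.        ,  0.        ,  0.        ,  0.        ]), 'eye': array([-0.22246324, -0.48177657,  0.95359567]), 'rotation': array([-2.06416623,  1.27258542, -0.52915668])}
side {'K': array([[575.38213566,   0.        , 315.45427875],
       [  0.        , 575.38213566, 243.88744285],
       [  0.        ,   0.        ,   1.        ]]), 'D': array([-0.08547274,  0.        ,  0.        ,  0.        ,  0.        ]), 'eye': array([-0.05070119,  0.30777765,  0.9398271 ]), 'rotation': array([-1.23181506,  2.38520548, -0.85883132])}
```

```bash
sed -i 's/np.array(m\["rotation"\])/R.from_rotvec(m["rotation"]).as_matrix()/' h.py; python3 - <<'E'
from h import *
print(atz("scene",(320,240),0),atz("side",(320,240),0)); print(manip.camera_model("wrist"))
E
```

```text
[ 0.6205 -0.0502  0.    ] [ 0.5993 -0.1517  0.    ]
{'K': array([[385.9256821 ,   0.        , 325.79849342],
       [  0.        , 385.9256821 , 241.9086819 ],
       [  0.        ,   0.        ,   1.        ]]), 'D': array([-0.00267001,  0.        ,  0.        ,  0.        ,  0.        ]), 'tool_from_camera': array([[ 4.66166983e-04, -9.61768532e-01, -2.73863238e-01,
         6.85632414e-02],
       [ 9.99999596e-01,  6.58941580e-04, -6.11920324e-04,
        -7.21829077e-04],
       [ 7.68985586e-04, -2.73862842e-01,  9.61768451e-01,
        -1.42904110e-01],
       [ 0.00000000e+00,  0.00000000e+00,  0.00000000e+00,
         1.00000000e+00]])}
```

View pics/scene0.png

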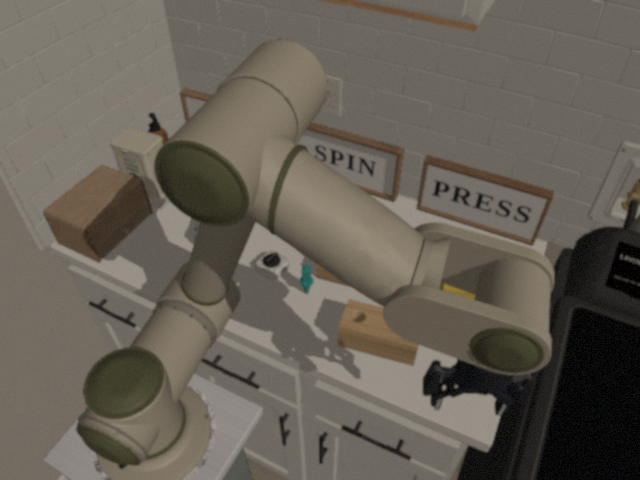

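View pics/side0.png

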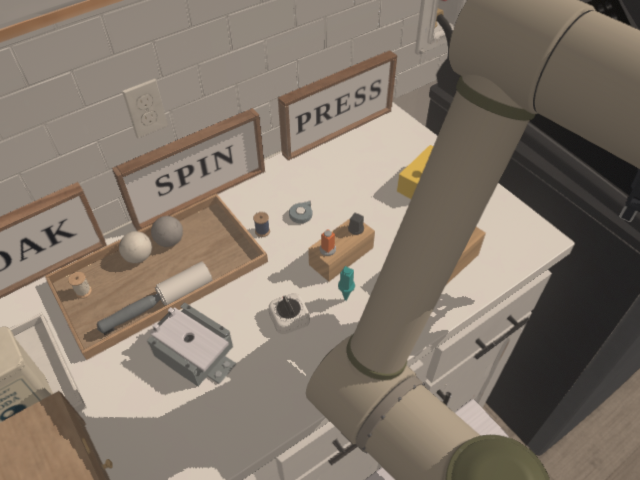

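Side view: anchor mount with plate hole at (188,338); tool block at (340,248) holding the orange drift (328,240) and dark bolt (357,222); larger wooden block partly hidden at right; teal decoy (347,282), timer (288,310).

```bash
python3 - <<'E'
from h import *
im=cv2.imread("pics/side0.png")
a=cv2.resize(im[290:390,140:240],None,fx=4,fy=4,interpolation=cv2.INTER_CUBIC)
b=cv2.resize(im[200:300,300:400],None,fx=4,fy=4,interpolation=cv2.INTER_CUBIC)
cv2.imwrite("pics/c1.png",np.hstack([a,b]))
for n,uv,z in(("hole",(188,338),.053),("drift button",(328,232),.106),("bolt top",(357,214),.091),("corner near",(322,273),0),("teal",(347,270),.05),("timer",(288,310),.03)):print(n,atz("side",uv,z))
E
```

```text
hole [0.5133 0.198  0.053 ]
drift button [ 0.5334 -0.1241  0.106 ]
bolt top [ 0.5488 -0.2074  0.091 ]
corner near [ 0.525  -0.1038  0.    ]
teal [ 0.472  -0.1256  0.05  ]
timer [0.4729 0.0122 0.03  ]
```

View pics/c1.png

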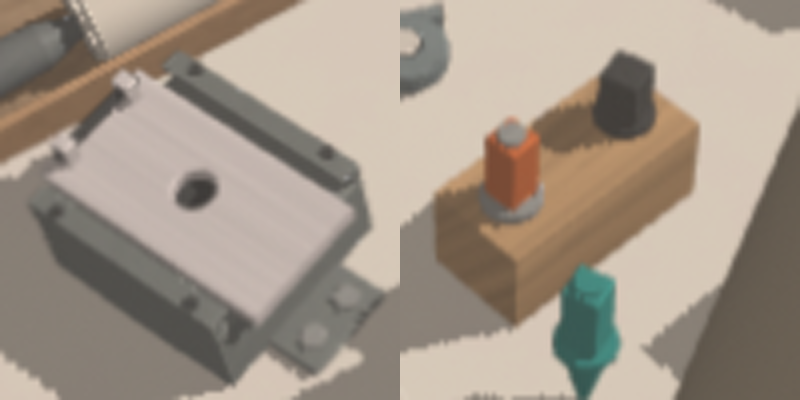

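```bash
python3 - <<'E'
from h import *
f=lambda u,v,ox,oy:(ox+u/4,oy+v/4)
C=[atz("side",f(u-400,v,300,200),.055) for u,v in((435,193),(515,258),(698,125))]
print("tool corners",C,[np.linalg.norm(C[i]-C[1]) for i in(0,2)])
y=C[0]*0+ (C[1]-C[0]); print("x-dir yaw?",np.degrees(np.arctan2(*(C[0]-C[1])[1::-1])),"y-dir",np.degrees(np.arctan2(*(C[1]-C[2])[1::-1])))
P=[atz("side",f(u,v,140,290),.053) for u,v in((350,210),(258,325),(48,178))]
print(P,np.degrees(np.arctan2(*(P[2]-P[1])[1::-1])),np.linalg.norm(P[2]-P[1]))
print("drift",atz("side",f(113,133,300,200),.106),"bolt",atz("side",f(227,68,300,200),.091),"bolt flange",atz("side",f(224,120,300,200),.058),"hole",atz("side",f(197,190,140,290),.053))
s=manip.get_state();print(R.from_rotvec(s["orientation"]).as_matrix().round(3))
E
```

```text
tool corners [array([ 0.5568, -0.0941,  0.055 ]), array([ 0.5005, -0.1024,  0.055 ]), array([ 0.5155, -0.2288,  0.055 ])] [np.float64(0.056908523087495444), np.float64(0.12728691998787622)]
x-dir yaw? 8.38639389309043 y-dir 96.76769006280112
[array([0.4646, 0.1447, 0.053 ]), array([0.4382, 0.2051, 0.053 ]), array([0.5573, 0.2482, 0.053 ])] 19.894216007801553 0.12665867518650276
drift [ 0.5306 -0.1226  0.106 ] bolt [ 0.5426 -0.202   0.091 ] bolt flange [ 0.5382 -0.1985  0.058 ] hole [0.5129 0.1957 0.053 ]
[[ 0.939  0.344 -0.   ]
 [ 0.344 -0.939  0.001]
 [ 0.    -0.001 -1.   ]]
```

Call:
send_rows([
  [[50, -28, 0, 0, 0, 0.05], [100, -56, 0, 0, 0, 0.1], [150, -84, 0, 0, 0, 0.15], [200, -112, 0, 0, 0, 0.22], [250, -140, 0, 0, 0, 0.22]],
], hand=0, grip_force=40)

```text
clock: 0.72
ee_pos: [0.3765, -0.2974, 0.2312]
orientation: [-3.135, -0.204, 0.0]
wrist_force: [0.3, -0.7, 0.3]
opening: 0.504
```

```bash
cat >> h.py <<'E'
def go(P,yaw=None):
    """tool-frame shift (mm) to world P, and turn about tool z for tool-x yaw (deg)"""
    s=manip.get_state();Rt=R.from_rotvec(s["orientation"]).as_matrix()
    y=np.degrees(np.arctan2(Rt[1,0],Rt[0,0]))
    print("t%.2f"%s["clock"],"pos",s["ee_pos"].round(4),"yaw %.2f"%y,"tilt",Rt[:2,2].round(4),"F",s["wrist_force"].round(1),"op %.3f"%s["opening"])
    if P is not None:print(" shift",(Rt.T@(np.array(P)-s["ee_pos"])*1000).round(1),"turn",None if yaw is None else round(np.radians(y-yaw),4))
    return s
E
python3 -c "
from h import *
go((.53,-.135,.23),7.5)"
```

```text
t0.72 pos [ 0.3765 -0.2974  0.2312] yaw 7.44 tilt [-0.0002  0.0003] F [ 0.3 -0.7  0.3] op 0.504
 shift [ 173.2 -141.2    1.2] turn -0.0011
```

Call:
send_rows([
  [[43, -35, 0, 0, 0, 0], [86, -70, 0, 0, 0, 0], [130, -106, 0, 0, 0, 0], [173, -141, 0, 0, 0, 0], [173, -141, 0, 0, 0, 0]],
])

```text
clock: 1.35
ee_pos: [0.5302, -0.134, 0.2306]
orientation: [-3.134, -0.213, 0.001]
wrist_force: [-0.4, 0.3, -0.1]
opening: 0.499
```

```bash
python3 -c "
from h import *
s=go(None);im=manip.snapshot('wrist');cv2.imwrite('pics/w1.png',im)
print(proj('wrist',[(.5305,-.1225,.106),(.541,-.2015,.091)],s))"
```

```text
t1.35 pos [ 0.5302 -0.134   0.2306] yaw 7.76 tilt [-0.0006  0.0008] F [-0.4  0.3 -0.1] op 0.499
[[311.  228.9]
 [417.8 224.5]]
```

View pics/w1.png

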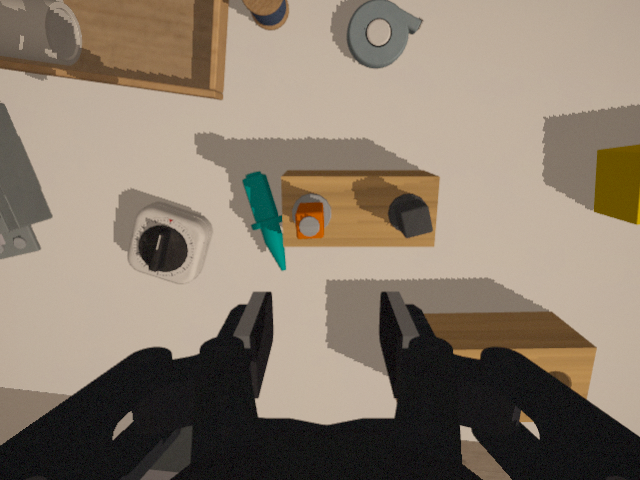

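Wrist: drift button at about (310,226), square almost aligned with the tool; bolt head at (414,220) turned about 15°; teal decoy lies beside the block.

```bash
python3 -c "
from h import *
im=cv2.imread('pics/w1.png');cv2.imwrite('pics/c2.png',cv2.resize(im[160:260,280:440],None,fx=5,fy=5,interpolation=cv2.INTER_CUBIC))"
```

```text
(no output)
```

View pics/c2.png

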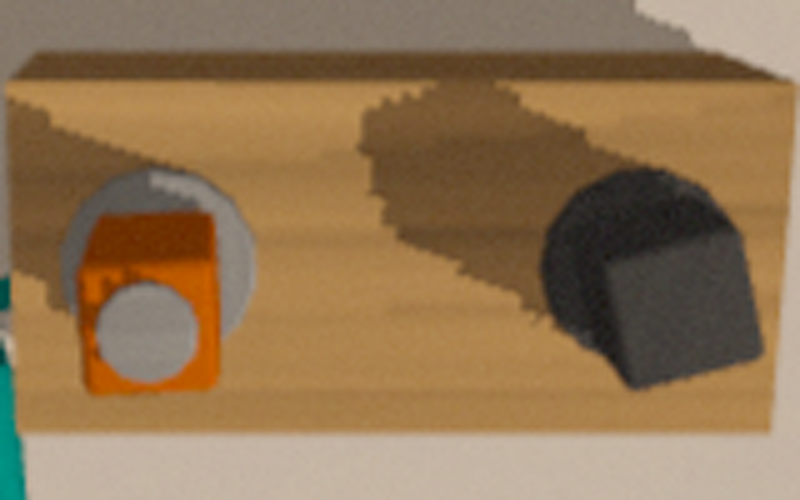

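```bash
python3 -c "
from h import *
s=manip.get_state()
f=lambda u,v,z:atz('wrist',(280+u/5,160+v/5),z,s)
def sq(n,c,z):
    P=np.array([f(u,v,z) for u,v in c]);print(n,P.mean(0).round(4),'edges',[ (round(float(np.linalg.norm(b-a)*1000),1),round(float(np.degrees(np.arctan2(b[1]-a[1],b[0]-a[0]))),1)) for a,b in zip(P,np.roll(P,-1,0))])
print('button',f(147,332,.106),'collar',f(158,260,.061),'flange',f(643,265,.061))
sq('drift',[(80,265),(217,262),(218,388),(92,392)],.103)
sq('bolt',[(605,268),(738,232),(763,352),(635,388)],.091)
sq('block',[(5,82),(795,82),(770,432),(18,432)],.055)
"
```

```text
button [ 0.5311 -0.1227  0.106 ] collar [ 0.5323 -0.1225  0.061 ] flange [ 0.5422 -0.2018  0.061 ]
drift [ 0.5311 -0.1232  0.103 ] edges [(19.5, -80.9), (18.7, -172.0), (18.3, 99.4), (18.8, 11.7)]
bolt [ 0.5415 -0.2022  0.091 ] edges [(20.2, -66.6), (19.1, -156.5), (19.8, 114.1), (19.3, 24.4)]
block [ 0.5362 -0.1622  0.055 ] edges [(129.4, -82.3), (59.8, -171.8), (129.6, 97.7), (59.9, 8.0)]
```

```bash
python3 -c "
from h import *
go((.5313,-.1228,.065),9.3)"
```

```text
t1.40 pos [ 0.5293 -0.1355  0.2307] yaw 7.66 tilt [-0.001   0.0004] F [-0.5  0.3 -0.5] op 0.501
 shift [  3.9 -12.2 165.7] turn -0.0287
```

Call:
send_rows([
  [[4, -12, 20, 0, 0, -0.03], [4, -12, 60, 0, 0, -0.03], [4, -12, 100, 0, 0, -0.03], [4, -12, 130, 0, 0, -0.03], [4, -12, 130, 0, 0, -0.03]],
])

```text
clock: 2.02
ee_pos: [0.5297, -0.1249, 0.0998]
orientation: [-3.129, -0.25, 0.006]
wrist_force: [-0.2, -0.5, -0.2]
opening: 0.498
```

```bash
python3 -c "
from h import *
go((.5313,-.1228,.065),9.3)"
```

```text
t2.02 pos [ 0.5297 -0.1249  0.0998] yaw 9.13 tilt [-0.0043  0.0019] F [-0.2 -0.5 -0.2] op 0.498
 shift [ 2.1 -1.7 34.8] turn -0.003
```

Call:
send_rows([
  [[1, -1, 15, 0, 0, 0], [1, -1, 34, 0, 0, 0], [1, -1, 34, 0, 0, 0], [1, -1, 34, 0, 0, 0]],
])

```text
clock: 2.52
ee_pos: [0.5325, -0.1235, 0.0682]
orientation: [3.131, 0.252, 0.002]
wrist_force: [0.8, 1.2, -0.3]
opening: 0.5
```

Call:
send_rows([
  [[0, 0, 0, 0, 0, 0], [0, 0, 0, 0, 0, 0], [0, 0, 0, 0, 0, 0], [0, 0, 0, 0, 0, 0], [0, 0, 0, 0, 0, 0]],
], hand=-1, grip_force=50)

```text
clock: 3.15
ee_pos: [0.5324, -0.1233, 0.0682]
orientation: [3.131, 0.252, 0.002]
wrist_force: [-1.6, 1.4, 6.5]
opening: 0.226
```

```bash
python3 -c "
from h import *
go((.5313,-.1228,.065),9.3)"
```

```text
t3.15 pos [ 0.5324 -0.1233  0.0682] yaw 9.22 tilt [ 0.0015 -0.0007] F [-1.6  1.4  6.5] op 0.226
 shift [-1.  -0.7  3.2] turn -0.0014
```

Call:
send_rows([
  [[0, 0, -10, 0, 0, 0], [0, 0, -35, 0, 0, 0], [0, 0, -65, 0, 0, 0], [0, 0, -85, 0, 0, 0], [0, 0, -85, 0, 0, 0]],
])

```text
clock: 3.78
ee_pos: [0.5325, -0.1234, 0.1537]
orientation: [3.13, 0.252, 0.004]
wrist_force: [-0.4, -0.0, -2.5]
opening: 0.225
```

```bash
python3 -c "
from h import *
go((.446,.185,.145),9.3)"
```

```text
t3.77 pos [ 0.5325 -0.1234  0.1537] yaw 9.22 tilt [ 0.0026 -0.0013] F [-0.4 -0.  -2.5] op 0.225
 shift [ -36.  -318.3    8.1] turn -0.0014
```

Call:
send_rows([
  [[-4, -35, 0, 0, 0, 0], [-12, -95, 0, 0, 0, 0], [-18, -155, 0, 0, 0, 0], [-24, -215, 4, 0, 0, 0], [-30, -260, 8, 0, 0, 0]],
])

```text
clock: 4.4
ee_pos: [0.4593, 0.1307, 0.1434]
orientation: [-3.131, -0.254, 0.003]
wrist_force: [0.3, 0.7, -1.9]
opening: 0.227
```

Call:
send_rows([
  [[-3, -29, 0, 0, 0, 0], [-6, -58, 0, 0, 0, 0], [-6, -58, 0, 0, 0, 0], [-6, -58, 0, 0, 0, 0]],
])

```text
clock: 4.9
ee_pos: [0.4455, 0.1845, 0.1438]
orientation: [3.131, 0.252, -0.002]
wrist_force: [-0.3, -0.4, -2.8]
opening: 0.23
```

```bash
python3 -c "
from h import *
s=go((.513,.196,.145),9.3);im=manip.snapshot('wrist');cv2.imwrite('pics/w2.png',im)
u,v=proj('wrist',[(.513,.196,.053)],s)[0].astype(int);print(u,v)
a=cv2.resize(im,(400,300));c=cv2.resize(cv2.convertScaleAbs(im[v-30:v+30,u-30:u+30],alpha=1.6),(400,400),interpolation=cv2.INTER_CUBIC)
o=np.zeros((400,800,3),np.uint8);o[:300,:400]=a;o[:,400:]=c;cv2.imwrite('pics/c3.png',o)"
```

```text
t4.90 pos [0.4455 0.1845 0.1438] yaw 9.22 tilt [-0.001  -0.0005] F [-0.3 -0.4 -2.8] op 0.230
 shift [68.5 -0.5 -1.3] turn -0.0014
326 131
```

View pics/c3.png

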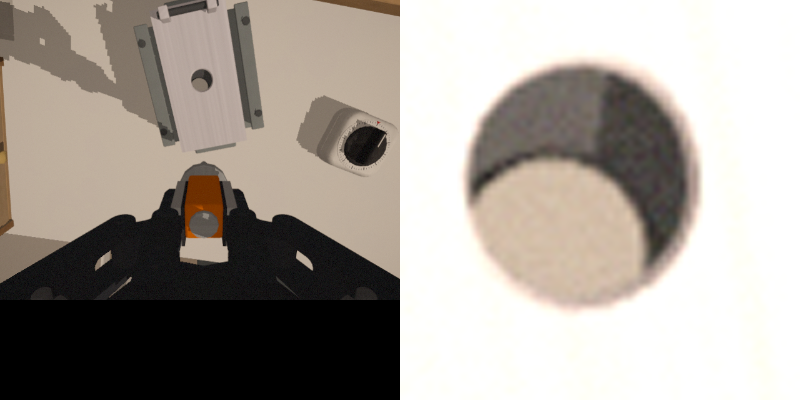

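The view shows the plate hole at about (581,183) in the enlarged crop, with the lower hole peeking out toward the crop's lower left.

```bash
python3 -c "
from h import *
from scipy.optimize import least_squares
s=manip.get_state()
f=lambda u,v,z:atz('wrist',(296+(u-400)/6.667,101+v/6.667),z,s)[:2]
def fit(pts,z,r=.01):
    P=np.array([f(u,v,z) for u,v in pts]);q=least_squares(lambda c:np.linalg.norm(P-c,axis=1)-r,P.mean(0)+[0.005,-0.005] if 0 else P.mean(0));print(q.x.round(4),(q.fun*1000).round(2));return q.x
h=fit([(581,63),(470,183),(690,183),(575,305),(500,103),(500,262)],.053)
a=[fit(p,0) for p in ([(475,198),(510,168),(552,157),(600,172),(635,205),(650,245),(643,270)],)]
# lower hole starts from guesses
P=np.array([f(u,v,0) for u,v in [(475,198),(510,168),(552,157),(600,172),(635,205),(650,245),(643,270)]])
for g in np.linspace(0,6.28,7):
    q=least_squares(lambda c:np.linalg.norm(P-c,axis=1)-.01,h+.0085*np.array([np.cos(g),np.sin(g)]));print(q.x.round(4),q.cost*1e6,'off',((q.x-h)*1000).round(1),np.linalg.norm(q.x-h).round(4))
"
```

```text
[0.5145 0.1976] [ 0.1  -0.29 -0.57  0.2  -0.11 -0.29]
[0.5074 0.1999] [ 0.17  0.02 -0.03 -0.19  0.04  0.41 -0.2 ]
[0.5205 0.1963] 56.64013340303588 off [ 5.9 -1.3] 0.0061
[0.5205 0.1963] 56.64013340980763 off [ 5.9 -1.3] 0.0061
[0.5074 0.1999] 0.13748715853230947 off [-7.2  2.3] 0.0075
[0.5074 0.1999] 0.13748715853444649 off [-7.2  2.3] 0.0075
[0.5074 0.1999] 0.13748715853283186 off [-7.2  2.3] 0.0075
[0.5205 0.1963] 56.64013333057608 off [ 5.9 -1.3] 0.0061
[0.5205 0.1963] 56.640133398990095 off [ 5.9 -1.3] 0.0061
```

```bash
python3 -c "
from h import *
im=cv2.imread('pics/w2.png');s=manip.get_state()
hsv=cv2.cvtColor(im,cv2.COLOR_BGR2HSV);m=cv2.inRange(hsv,(3,150,60),(20,255,255))
c=cv2.resize(im[270:430,250:410],(480,480),interpolation=cv2.INTER_CUBIC);cv2.imwrite('pics/c4.png',c)
"
```

```text
(no output)
```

View pics/c4.png

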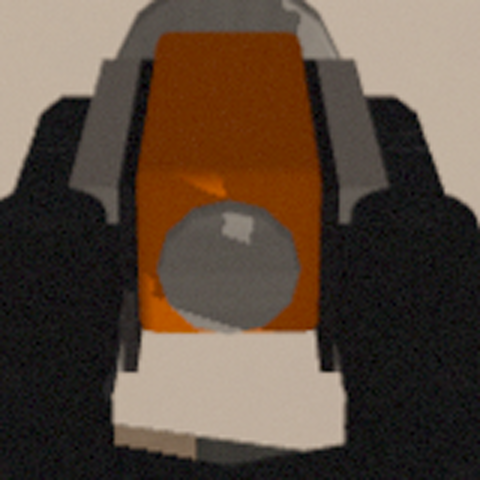

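Picture shows the drift held square and upright: button at crop (229,265), top-face edges rows 172 and 332.

```bash
python3 -c "
from h import *
s=manip.get_state();Rt=R.from_rotvec(s['orientation']).as_matrix()
for u,v,dz in((229,265,.0378),(138,172,.0348),(318,172,.0348),(145,332,.0348),(316,332,.0348),(160,34,-.0072),(298,34,-.0072)):
    p=atz('wrist',(250+u/3,270+v/3),s['ee_pos'][2]+dz,s);print((Rt.T@(p-s['ee_pos'])*1000).round(1))
"
```

```text
[  1.   -0.4 -37.8]
[ 10.   -9.8 -34.8]
[ 10.1   8.8 -34.8]
[ -9.2  -9.5 -34.8]
[ -9.2   9.  -34.8]
[  8.6 -10.    7.2]
[8.6 9.2 7.2]
```

```bash
python3 -c "
from h import *
go((.511,.1987,.125))"
```

```text
t4.95 pos [0.4456 0.1843 0.1439] yaw 9.18 tilt [-0.0008 -0.0003] F [ 0.4  0.2 -3. ] op 0.228
 shift [66.8 -3.8 18.8] turn None
```

Call:
send_rows([
  [[20, -1, 0, 0, 0, 0], [45, -2, 0, 0, 0, 0], [67, -4, 5, 0, 0, 0], [67, -4, 19, 0, 0, 0], [67, -4, 19, 0, 0, 0]],
])

```text
clock: 5.58
ee_pos: [0.5097, 0.1989, 0.1238]
orientation: [3.131, 0.251, -0.006]
wrist_force: [0.4, 0.4, -1.0]
opening: 0.231
```

Call:
send_rows([
  [[0, 0, 0, 0, 0, 0], [0, 0, 0, 0, 0, 0]],
])

```text
clock: 5.82
ee_pos: [0.5109, 0.1996, 0.1258]
orientation: [-3.131, -0.252, -0.001]
wrist_force: [-0.1, 0.2, -1.9]
opening: 0.226
```

```bash
python3 -c "
from h import *
go((.511,.1987,.098))"
```

```text
t5.83 pos [0.5109 0.1996 0.1258] yaw 9.21 tilt [0.0006 0.0001] F [-0.1  0.2 -1.9] op 0.226
 shift [-0.   0.9 27.8] turn None
```

Call:
send_rows([
  [[0, 1, 5, 0, 0, 0], [0, 1, 11, 0, 0, 0], [0, 1, 14, 0, 0, 0], [0, 1, 17, 0, 0, 0], [0, 1, 20, 0, 0, 0]],
])

```text
clock: 6.45
ee_pos: [0.5113, 0.1987, 0.1051]
orientation: [-3.131, -0.252, -0.0]
wrist_force: [-0.1, -0.3, -1.8]
opening: 0.226
```

Call:
send_rows([
  [[0, 0, 2, 0, 0, 0], [0, 0, 4, 0, 0, 0], [0, 0, 6, 0, 0, 0], [0, 0, 8, 0, 0, 0], [0, 0, 8, 0, 0, 0]],
])

```text
clock: 7.08
ee_pos: [0.5112, 0.1986, 0.0972]
orientation: [3.131, 0.252, -0.0]
wrist_force: [-0.4, -0.4, -0.5]
opening: 0.223
```

```bash
python3 -c "
from h import *
go((.5074,.1999,.094))"
```

```text
t7.08 pos [0.5112 0.1986 0.0972] yaw 9.21 tilt [-0.0003 -0.0001] F [-0.4 -0.4 -0.5] op 0.223
 shift [-3.5 -1.9  3.2] turn None
```

Call:
send_rows([
  [[-1, -0.5, 1, 0, 0, 0], [-2, -1, 2, 0, 0, 0], [-3, -1.5, 4, 0, 0, 0], [-3.5, -1.9, 6, 0, 0, 0], [-3.5, -1.9, 6, 0, 0, 0]],
])

```text
clock: 7.7
ee_pos: [0.509, 0.1997, 0.0921]
orientation: [3.131, 0.252, 0.007]
wrist_force: [5.1, -2.4, 1.4]
opening: 0.223
```

```bash
python3 -c "
from h import *
go((.5074,.1999,.08))"
```

```text
t7.70 pos [0.509  0.1997 0.0921] yaw 9.21 tilt [ 0.0044 -0.0002] F [ 5.1 -2.4  1.4] op 0.223
 shift [-1.6 -0.4 12.1] turn None
```

Call:
send_rows([
  [[0, 0, 1.5, 0, 0, 0], [0, 0, 3, 0, 0, 0], [0, 0, 4.5, 0, 0, 0], [0, 0, 6, 0, 0, 0], [0, 0, 6, 0, 0, 0]],
])

```text
clock: 8.32
ee_pos: [0.5091, 0.1997, 0.0862]
orientation: [3.131, 0.252, 0.007]
wrist_force: [5.1, -2.9, 2.9]
opening: 0.228
```

```bash
python3 -c "
from h import *
go((.5074,.1999,.07))"
```

```text
t8.32 pos [0.5091 0.1997 0.0862] yaw 9.20 tilt [ 0.0045 -0.0001] F [ 5.1 -2.9  2.9] op 0.228
 shift [-1.7 -0.5 16.2] turn None
```

Call:
send_rows([
  [[0, 0, 1.5, 0, 0, 0], [0, 0, 3, 0, 0, 0], [0, 0, 4.5, 0, 0, 0], [0, 0, 6, 0, 0, 0], [0, 0, 6, 0, 0, 0]],
])

```text
clock: 8.95
ee_pos: [0.5089, 0.1997, 0.0799]
orientation: [3.131, 0.252, 0.006]
wrist_force: [5.0, -2.6, 0.9]
opening: 0.231
```

```bash
python3 -c "
from h import *
go((.5074,.1999,.0662))"
```

```text
t8.95 pos [0.5089 0.1997 0.0799] yaw 9.20 tilt [ 0.0037 -0.0002] F [ 5.  -2.6  0.9] op 0.231
 shift [-1.5 -0.4 13.7] turn None
```

Call:
send_rows([
  [[-0.6, -0.2, 1.5, 0, 0, 0], [-1.2, -0.4, 3, 0, 0, 0], [-1.2, -0.4, 4.5, 0, 0, 0], [-1.2, -0.4, 6, 0, 0, 0], [-1.2, -0.4, 6, 0, 0, 0]],
])

```text
clock: 9.57
ee_pos: [0.5076, 0.1999, 0.0739]
orientation: [3.131, 0.252, 0.006]
wrist_force: [4.6, -2.7, 0.4]
opening: 0.227
```

```bash
python3 -c "
from h import *
go((.5074,.1999,.0662))"
```

```text
t9.57 pos [0.5076 0.1999 0.0739] yaw 9.20 tilt [ 0.0037 -0.0002] F [ 4.6 -2.7  0.4] op 0.227
 shift [-0.3 -0.   7.7] turn None
```

Call:
send_rows([
  [[0, 0, 1.5, 0, 0, 0], [0, 0, 3, 0, 0, 0], [0, 0, 4.5, 0, 0, 0], [0, 0, 6, 0, 0, 0], [0, 0, 6, 0, 0, 0]],
])

```text
clock: 10.2
ee_pos: [0.5075, 0.1999, 0.0678]
orientation: [3.131, 0.252, 0.005]
wrist_force: [4.6, -2.1, 0.7]
opening: 0.224
```

```bash
python3 -c "
from h import *
go((.5074,.1999,.0662))"
```

```text
t10.20 pos [0.5075 0.1999 0.0678] yaw 9.21 tilt [ 0.0033 -0.0002] F [ 4.6 -2.1  0.7] op 0.224
 shift [-0.1 -0.   1.6] turn None
```

Call:
send_rows([
  [[0, 0, 1, 0, 0, 0], [0, 0, 1.6, 0, 0, 0], [0, 0, 2.2, 0, 0, 0], [0, 0, 2.6, 0, 0, 0], [0, 0, 2.6, 0, 0, 0]],
])

```text
clock: 10.82
ee_pos: [0.5076, 0.1999, 0.0661]
orientation: [3.131, 0.252, 0.006]
wrist_force: [3.3, -3.4, 8.4]
opening: 0.224
```

```bash
python3 -c "
from h import *
go((.5074,.1999,.0662))"
```

```text
t10.82 pos [0.5076 0.1999 0.0661] yaw 9.21 tilt [ 0.004  -0.0001] F [ 3.3 -3.4  8.4] op 0.224
 shift [-0.2  0.  -0.2] turn None
```

Call:
send_rows([
  [[0, 0, -0.8, 0, 0, 0], [-0.5, -0.1, -0.8, 0, 0, 0], [-1, -0.2, -0.8, 0, 0, 0], [-1, -0.2, -0.8, 0, 0, 0]],
])

```text
clock: 11.32
ee_pos: [0.5065, 0.2001, 0.0662]
orientation: [3.131, 0.252, 0.005]
wrist_force: [5.3, -2.5, 1.9]
opening: 0.226
```

```bash
python3 -c "
from h import *
s=go((.5074,.1999,.0662));print(s['torque'])"
```

```text
t11.32 pos [0.5065 0.2001 0.0662] yaw 9.21 tilt [ 0.0035 -0.    ] F [ 5.3 -2.5  1.9] op 0.226
 shift [ 0.9  0.3 -0. ] turn None
[-0.46598262 -0.9489193   0.01343268]
```

Call:
send_rows([
  [[-0.4, -0.1, 0, 0, 0, 0], [-0.8, -0.2, 0, 0, 0, 0], [-0.8, -0.2, 0, 0, 0, 0]],
])

```text
clock: 11.7
ee_pos: [0.5063, 0.2001, 0.0662]
orientation: [3.131, 0.252, 0.008]
wrist_force: [6.3, -2.0, 0.9]
opening: 0.224
```

```bash
python3 -c "
from h import *
s=go((.5074,.1999,.0662));print(s['torque'])"
```

```text
t11.70 pos [0.5063 0.2001 0.0662] yaw 9.21 tilt [0.0049 0.    ] F [ 6.3 -2.   0.9] op 0.224
 shift [1.1 0.3 0. ] turn None
[-0.46601766 -1.40875948 -0.00799485]
```

Call:
send_rows([
  [[1, 0.3, 0, 0, 0, 0], [2, 0.5, 0, 0, 0, 0], [2, 0.5, 0, 0, 0, 0]],
])

```text
clock: 12.08
ee_pos: [0.5066, 0.2001, 0.0661]
orientation: [3.131, 0.252, 0.001]
wrist_force: [2.2, -1.5, 6.4]
opening: 0.222
```

```bash
python3 -c "
from h import *
s=go((.5068,.1999,.0662));print(s['torque'])"
```

```text
t12.07 pos [0.5066 0.2001 0.0661] yaw 9.22 tilt [ 0.0006 -0.0001] F [ 2.2 -1.5  6.4] op 0.222
 shift [ 0.2  0.2 -0.1] turn None
[-0.40883448 -0.23170573  0.0243479 ]
```

Collar seated, plate aligned. Draw it straight out.

Call:
send_rows([
  [[0.3, 0.2, -3, 0, 0, 0], [0.3, 0.2, -10, 0, 0, 0], [0.3, 0.2, -25, 0, 0, 0], [0.3, 0.2, -50, 0, 0, 0], [0.3, 0.2, -85, 0, 0, 0]],
])

```text
clock: 12.7
ee_pos: [0.5055, 0.2001, 0.1515]
orientation: [-3.131, -0.252, 0.005]
wrist_force: [0.8, -0.2, -2.5]
opening: 0.228
```

```bash
python3 -c "
from h import *
go((.5324,-.1233,.150),9.2)"
```

```text
t12.70 pos [0.5055 0.2001 0.1515] yaw 9.22 tilt [-0.0034  0.0001] F [ 0.8 -0.2 -2.5] op 0.228
 shift [-25.2 323.5   1.4] turn 0.0004
```

Call:
send_rows([
  [[-3, 35, 0, 0, 0, 0], [-7, 95, 0, 0, 0, 0], [-12, 155, 0, 0, 0, 0], [-17, 215, 0, 0, 0, 0], [-21, 270, 0, 0, 0, 0]],
])

```text
clock: 13.32
ee_pos: [0.5285, -0.0714, 0.1514]
orientation: [-3.13, -0.252, 0.001]
wrist_force: [1.7, 0.7, -1.4]
opening: 0.232
```

Call:
send_rows([
  [[-3, 27, 0, 0, 0, 0], [-5, 53, 0, 0, 0, 0], [-5, 53, 0, 0, 0, 0], [-5, 53, 0, 0, 0, 0], [-5, 53, 0, 0, 0, 0]],
])

```text
clock: 13.95
ee_pos: [0.5326, -0.1219, 0.1508]
orientation: [-3.131, -0.254, 0.0]
wrist_force: [0.4, 0.7, -2.7]
opening: 0.223
```

```bash
python3 -c "
from h import *
go((.5324,-.1233,.0685),9.2)"
```

```text
t13.95 pos [ 0.5326 -0.1219  0.1508] yaw 9.28 tilt [-0.0003  0.0004] F [ 0.4  0.7 -2.7] op 0.223
 shift [-0.4  1.3 82.3] turn 0.0014
```

Call:
send_rows([
  [[-0.3, 1.3, 10, 0, 0, 0], [-0.3, 1.3, 22, 0, 0, 0], [-0.3, 1.3, 32, 0, 0, 0], [-0.3, 1.3, 40, 0, 0, 0], [-0.3, 1.3, 48, 0, 0, 0]],
])

```text
clock: 14.58
ee_pos: [0.5328, -0.1244, 0.1019]
orientation: [-3.131, -0.252, 0.0]
wrist_force: [-0.0, 0.6, -2.8]
opening: 0.229
```

Call:
send_rows([
  [[0, 0, 8, 0, 0, 0], [0, 0, 16, 0, 0, 0], [0, 0, 24, 0, 0, 0], [0, 0, 30, 0, 0, 0], [0, 0, 33, 0, 0, 0]],
])

```text
clock: 15.2
ee_pos: [0.5325, -0.1237, 0.0692]
orientation: [-3.13, -0.252, 0.001]
wrist_force: [-1.1, 6.1, 1.5]
opening: 0.225
```

```bash
python3 -c "
from h import *
go((.5324,-.1233,.0685),9.2)"
```

```text
t15.20 pos [ 0.5325 -0.1237  0.0692] yaw 9.22 tilt [-0.0007  0.0012] F [-1.1  6.1  1.5] op 0.225
 shift [-0.  -0.4  0.7] turn 0.0003
```

Call:
send_rows([
  [[0, -1, 0, 0, 0, 0], [0, -1, 0.6, 0, 0, 0], [0, -1, 1.2, 0, 0, 0], [0, -1, 1.2, 0, 0, 0]],
])

```text
clock: 15.7
ee_pos: [0.5327, -0.1235, 0.0684]
orientation: [3.131, 0.252, 0.0]
wrist_force: [-0.0, 2.0, -0.9]
opening: 0.224
```

```bash
python3 -c "
from h import *
go((.5324,-.1233,.0685),9.2)"
```

```text
t15.70 pos [ 0.5327 -0.1235  0.0684] yaw 9.21 tilt [ 0.0003 -0.0002] F [-0.   2.  -0.9] op 0.224
 shift [-0.2 -0.3 -0.1] turn 0.0001
```

Nearly seated; release at half opening, then lift.

Call:
send_rows([
  [[0, 0, 0.4, 0, 0, 0], [0, 0, 0.4, 0, 0, 0], [0, 0, 0, 0, 0, 0], [0, 0, 0, 0, 0, 0], [0, 0, 0, 0, 0, 0]],
], hand=-0.1)

```text
clock: 16.32
ee_pos: [0.5326, -0.1234, 0.0684]
orientation: [3.131, 0.252, 0.0]
wrist_force: [0.7, 1.0, 0.2]
opening: 0.454
```

Call:
send_rows([
  [[0, 0, -15, 0, 0, 0], [0, 0, -50, 0, 0, 0], [5, 25, -100, 0, 0, 0], [5, 50, -140, 0, 0, 0], [5, 60, -140, 0, 0, 0]],
])

```text
clock: 16.95
ee_pos: [0.5482, -0.1834, 0.2125]
orientation: [3.127, 0.251, 0.01]
wrist_force: [-0.5, -0.7, -0.3]
opening: 0.449
```

Call:
send_rows([
  [[0, 0, 0, 0, 0, 0], [0, 0, 0, 0, 0, 0]],
])

```text
clock: 17.2
ee_pos: [0.5466, -0.181, 0.2074]
orientation: [-3.13, -0.253, 0.003]
wrist_force: [-0.3, 0.6, -0.8]
opening: 0.447
```

```bash
python3 -c "
from h import *
s=go((.5418,-.202,.062),24.3);im=manip.snapshot('wrist');cv2.imwrite('pics/w3.png',im)
u,v=proj('wrist',[(.5362,-.1622,.08)],s)[0].astype(int);print(u,v);u0,v0=u-80,v-55
print(u0,v0);cv2.imwrite('pics/c5.png',cv2.resize(im[v0:v0+110,u0:u0+160],None,fx=5,fy=5,interpolation=cv2.INTER_CUBIC))"
```

```text
t17.20 pos [ 0.5466 -0.181   0.2074] yaw 9.23 tilt [-0.002   0.0013] F [-0.3  0.6 -0.8] op 0.447
 shift [ -7.9  20.2 145.4] turn -0.2629
299 239
219 184
```

View pics/c5.png

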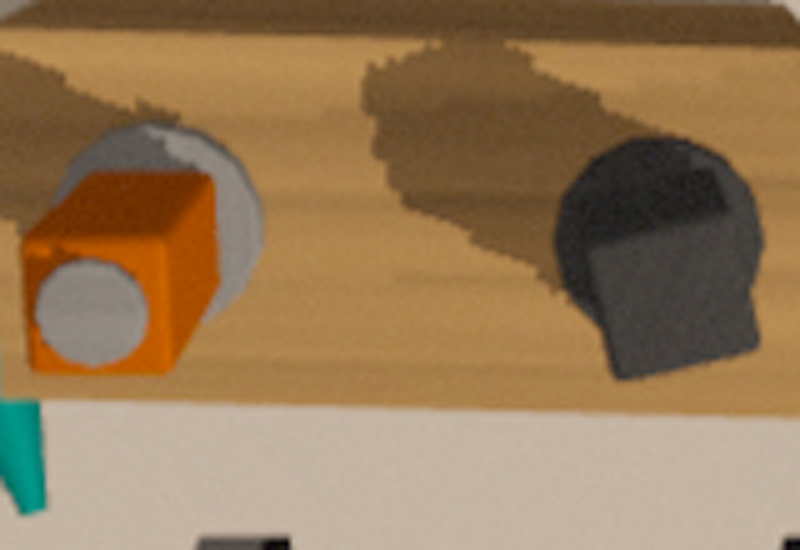

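Drift stands upright with collar on the block; bolt head corners at (588,248),(732,208),(760,345),(622,380) in the crop.

```bash
python3 -c "
from h import *
s=manip.get_state()
P=np.array([atz('wrist',(219+u/5,184+v/5),.091,s) for u,v in [(588,248),(732,208),(760,345),(622,380)]])
print(P.mean(0),[ round(float(np.degrees(np.arctan2(b[1]-a[1],b[0]-a[0]))),1) for a,b in zip(P,np.roll(P,-1,0))],atz('wrist',(219+92/5,184+312/5),.106,s),atz('wrist',(219+660/5,184+240/5),.061,s))
c=P.mean(0);c[2]=.064;go(c,24.3)"
```

```text
[ 0.5433   -0.200725  0.091   ] [-64.7, -157.8, 114.1, 23.6] [ 0.5328 -0.1232  0.106 ] [ 0.5435 -0.2003  0.061 ]
t17.25 pos [ 0.5467 -0.181   0.2075] yaw 9.25 tilt [-0.0018  0.0012] F [-0.4  0.3 -0. ] op 0.449
 shift [ -6.3  19.1 143.5] turn -0.2627
```

Call:
send_rows([
  [[-2, 8, 10, 0, 0, -0.13], [-6, 19, 30, 0, 0, -0.26], [-6, 19, 65, 0, 0, -0.26], [-6, 19, 100, 0, 0, -0.26], [-6, 19, 110, 0, 0, -0.26]],
])

```text
clock: 17.88
ee_pos: [0.5433, -0.2005, 0.0962]
orientation: [-3.069, -0.656, 0.005]
wrist_force: [0.2, 0.3, 1.1]
opening: 0.451
```

Call:
send_rows([
  [[0, 0, 0, 0, 0, 0], [0, 0, 0, 0, 0, 0]],
])

```text
clock: 18.12
ee_pos: [0.5448, -0.2017, 0.0997]
orientation: [3.071, 0.656, 0.003]
wrist_force: [0.3, -0.6, 0.0]
opening: 0.451
```

```bash
python3 -c "
from h import *
go((.5431,-.201,.0645),24)"
```

```text
t18.12 pos [ 0.5448 -0.2017  0.0997] yaw 24.12 tilt [ 0.0019 -0.0012] F [ 0.3 -0.6  0. ] op 0.451
 shift [-1.3 -1.4 35.2] turn 0.0022
```

Call:
send_rows([
  [[-1, -1, 15, 0, 0, 0], [-1, -1, 28, 0, 0, 0], [-1, -1, 35, 0, 0, 0], [-1, -1, 35, 0, 0, 0]],
])

```text
clock: 18.62
ee_pos: [0.5427, -0.2009, 0.0626]
orientation: [-3.071, -0.656, 0.001]
wrist_force: [-0.1, 0.0, 0.4]
opening: 0.45
```

Call:
send_rows([
  [[0, 0, 0, 0, 0, 0], [0, 0, 0, 0, 0, 0], [0, 0, 0, 0, 0, 0], [0, 0, 0, 0, 0, 0], [0, 0, 0, 0, 0, 0]],
], hand=-1, grip_force=50)

```text
clock: 19.25
ee_pos: [0.5431, -0.2012, 0.0637]
orientation: [3.072, 0.656, 0.001]
wrist_force: [0.2, -1.0, 3.4]
opening: 0.251
```

```bash
python3 -c "
from h import *
go((.5068,.1999,.15),20)"
```

```text
t19.25 pos [ 0.5431 -0.2012  0.0637] yaw 24.11 tilt [ 0.0007 -0.0005] F [ 0.2 -1.   3.4] op 0.251
 shift [ 130.7 -380.8  -86.5] turn 0.0718
```

Call:
send_rows([
  [[0, 0, -10, 0, 0, 0], [0, 0, -40, 0, 0, 0], [0, 0, -80, 0, 0, 0], [0, 0, -110, 0, 0, 0], [0, 0, -110, 0, 0, 0]],
])

```text
clock: 19.88
ee_pos: [0.5435, -0.2014, 0.1755]
orientation: [3.069, 0.656, 0.005]
wrist_force: [0.5, -0.7, -1.9]
opening: 0.246
```

```bash
python3 -c "
from h import *
go((.445,.172,.15),20)"
```

```text
t19.88 pos [ 0.5435 -0.2014  0.1755] yaw 24.11 tilt [ 0.0036 -0.0022] F [ 0.5 -0.7 -1.9] op 0.246
 shift [  62.6 -381.1   24.3] turn 0.0718
```

Call:
send_rows([
  [[5, -35, 0, 0, 0, 0], [16, -95, 0, 0, 0, 0], [26, -155, 0, 0, 0, 0], [36, -215, 0, 0, 0, 0], [45, -275, 0, 0, 0, 0]],
])

```text
clock: 20.5
ee_pos: [0.4702, 0.0701, 0.1721]
orientation: [-3.072, -0.655, 0.003]
wrist_force: [1.3, 1.0, -1.7]
opening: 0.248
```

Call:
send_rows([
  [[9, -53, 5, 0, 0, 0], [18, -106, 25, 0, 0, 0], [18, -106, 25, 0, 0, 0], [18, -106, 25, 0, 0, 0], [18, -106, 25, 0, 0, 0]],
])

```text
clock: 21.12
ee_pos: [0.4452, 0.1715, 0.1483]
orientation: [3.073, 0.654, 0.0]
wrist_force: [0.9, -0.5, -1.9]
opening: 0.247
```

```bash
python3 -c "
from h import *
s=go((.5068,.1999,.13),24);im=manip.snapshot('wrist');cv2.imwrite('pics/w4.png',im)
u,v=proj('wrist',[(.507,.2,.053)],s)[0].astype(int);print(u,v)
a=cv2.resize(im[270:430,250:410],(400,400),interpolation=cv2.INTER_CUBIC);c=cv2.resize(cv2.convertScaleAbs(im[v-30:v+30,u-30:u+30],alpha=1.6),(400,400),interpolation=cv2.INTER_CUBIC)
cv2.imwrite('pics/c6.png',np.hstack([a,c]))"
```

```text
t21.12 pos [0.4452 0.1715 0.1483] yaw 24.01 tilt [ 0.     -0.0001] F [ 0.9 -0.5 -1.9] op 0.247
 shift [67.8 -0.9 18.3] turn 0.0002
325 133
```

View pics/c6.png

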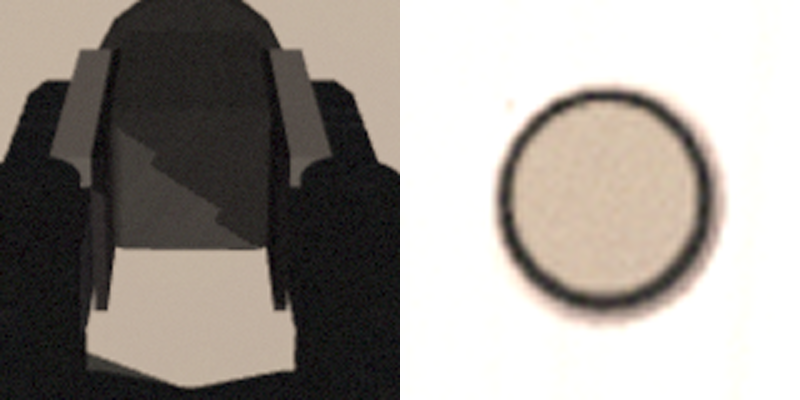

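Holes now concentric (crop: outer circle centre (607,200), inner (605,198)); bolt held square.

```bash
python3 -c "
from h import *
s=manip.get_state();Rt=R.from_rotvec(s['orientation']).as_matrix()
f=lambda u,v,z:atz('wrist',(295+(u-400)/6.667,103+v/6.667),z,s)
h=f(607,200,.053);print(h,f(605,198,0))
for u,v,dz in((116,248,.0273),(267,248,.0273),(112,105,.0273),(272,105,.0273)):
    p=atz('wrist',(250+u/2.5,270+v/2.5),s['ee_pos'][2]+dz,s);print((Rt.T@(p-s['ee_pos'])*1000).round(1))
h[2]=.105;go(h,24)
"
```

```text
[0.5071 0.1999 0.053 ] [0.5071 0.2002 0.    ]
[ -9.8 -10.9 -27.3]
[ -9.8   9.9 -27.3]
[ 11.8 -11.  -27.3]
[ 11.8   9.9 -27.3]
t21.18 pos [0.4452 0.1715 0.1484] yaw 24.01 tilt [ 0.0002 -0.0001] F [ 0.6 -0.4 -1.1] op 0.250
 shift [68.1 -0.8 43.4] turn 0.0001
```

Call:
send_rows([
  [[20, 0, 0, 0, 0, 0], [45, 0, 0, 0, 0, 0], [67.5, -0.5, 10, 0, 0, 0], [67.5, -0.5, 35, 0, 0, 0], [67.5, -0.5, 43, 0, 0, 0]],
])

```text
clock: 21.8
ee_pos: [0.506, 0.1996, 0.1042]
orientation: [-3.073, -0.654, 0.004]
wrist_force: [-0.7, -0.2, -1.4]
opening: 0.246
```

Call:
send_rows([
  [[0, 0, 0, 0, 0, 0], [0, 0, 0, 0, 0, 0], [0, 0, 0, 0, 0, 0]],
])

```text
clock: 22.18
ee_pos: [0.5064, 0.2005, 0.1061]
orientation: [3.072, 0.656, 0.002]
wrist_force: [0.7, -0.1, -0.9]
opening: 0.246
```

```bash
python3 -c "
from h import *
go((.5068,.1999,.09),24)"
```

```text
t22.18 pos [0.5064 0.2005 0.1061] yaw 24.10 tilt [0.0013 0.0002] F [ 0.7 -0.1 -0.9] op 0.246
 shift [ 0.1  0.7 16.1] turn 0.0018
```

Call:
send_rows([
  [[0, 0.4, 5, 0, 0, 0], [0, 0.4, 9, 0, 0, 0], [0, 0.4, 11, 0, 0, 0], [0, 0.4, 13, 0, 0, 0], [0, 0.4, 13, 0, 0, 0]],
])

```text
clock: 22.8
ee_pos: [0.5064, 0.2001, 0.0922]
orientation: [3.072, 0.656, 0.0]
wrist_force: [0.5, -1.0, -1.7]
opening: 0.248
```

```bash
python3 -c "
from h import *
go((.5068,.1999,.0617),24)"
```

```text
t22.80 pos [0.5064 0.2001 0.0922] yaw 24.11 tilt [ 0.     -0.0001] F [ 0.5 -1.  -1.7] op 0.248
 shift [ 0.3  0.3 30.5] turn 0.0019
```

Bottom at z≈0.0485, inside the plate with no contact. Continue.

Call:
send_rows([
  [[0.2, 0.2, 3, 0, 0, 0], [0.2, 0.2, 6, 0, 0, 0], [0.2, 0.2, 9, 0, 0, 0], [0.2, 0.2, 12, 0, 0, 0], [0.2, 0.2, 12, 0, 0, 0]],
])

```text
clock: 23.42
ee_pos: [0.5066, 0.2, 0.0801]
orientation: [3.072, 0.656, -0.001]
wrist_force: [0.6, -1.2, -0.5]
opening: 0.247
```

```bash
python3 -c "
from h import *
go((.5068,.1999,.0617),24)"
```

```text
t23.43 pos [0.5066 0.2    0.0801] yaw 24.11 tilt [-0.0003 -0.0001] F [ 0.6 -1.2 -0.5] op 0.247
 shift [ 0.2  0.2 18.4] turn 0.0019
```

Call:
send_rows([
  [[0, 0, 5, 0, 0, 0], [0, 0, 10, 0, 0, 0], [0, 0, 14, 0, 0, 0], [0, 0, 17, 0, 0, 0], [0, 0, 17, 0, 0, 0]],
])

```text
clock: 24.05
ee_pos: [0.5066, 0.2, 0.0631]
orientation: [3.072, 0.656, -0.0]
wrist_force: [-0.4, -0.3, -1.5]
opening: 0.247
```

Call:
send_rows([
  [[0, 0, 0.6, 0, 0, 0], [0, 0, 1.2, 0, 0, 0], [0, 0, 1.8, 0, 0, 0], [0, 0, 1.8, 0, 0, 0]],
])

```text
clock: 24.55
ee_pos: [0.5066, 0.2, 0.0617]
orientation: [-3.072, -0.656, -0.0]
wrist_force: [-0.8, 0.1, -0.4]
opening: 0.246
```

```bash
python3 -c "
from h import *
go((.5068,.1999,.0617),24)"
```

```text
t24.55 pos [0.5066 0.2    0.0617] yaw 24.11 tilt [0.0001 0.    ] F [-0.8  0.1 -0.4] op 0.246
 shift [ 0.1  0.2 -0. ] turn 0.002
```

Call:
send_rows([
  [[0, 0, 0.5, 0, 0, 0], [0, 0, 0.8, 0, 0, 0], [0, 0, 0.8, 0, 0, 0]],
])

```text
clock: 24.92
ee_pos: [0.5067, 0.2, 0.0615]
orientation: [3.072, 0.656, 0.001]
wrist_force: [-2.2, -0.6, 7.4]
opening: 0.249
```

Call:
send_rows([
  [[0, 0, -0.5, 0, 0, 0], [0, 0, -1, 0, 0, 0], [0, 0, -1, 0, 0, 0], [0, 0, -1, 0, 0, 0]],
], hand=-0.1)

```text
clock: 25.42
ee_pos: [0.5066, 0.2, 0.0616]
orientation: [-3.072, -0.656, 0.0]
wrist_force: [0.5, 0.2, 0.5]
opening: 0.445
```

Call:
send_rows([
  [[0, 0, -15, 0, 0, 0], [0, 0, -45, 0, 0, 0], [-20, 0, -90, 0, 0, 0], [-40, 0, -120, 0, 0, 0], [-60, 0, -120, 0, 0, 0]],
])

```text
clock: 26.05
ee_pos: [0.4522, 0.1755, 0.185]
orientation: [3.072, 0.656, 0.009]
wrist_force: [-0.4, -0.1, -0.9]
opening: 0.453
```

Call:
send_rows([
  [[0, 0, 0, 0, 0, 0], [0, 0, 0, 0, 0, 0]],
])

```text
clock: 26.3
ee_pos: [0.4524, 0.1757, 0.182]
orientation: [3.072, 0.656, 0.001]
wrist_force: [-0.1, -0.1, 0.2]
opening: 0.449
```

```bash
python3 -c "
from h import *
s=go(None);a=manip.snapshot('wrist');b=manip.snapshot('side')
cv2.imwrite('pics/w5.png',a);cv2.imwrite('pics/s5.png',b)
u,v=proj('wrist',[(.507,.2,.07)],s)[0].astype(int);u0,v0=max(u-60,0),max(v-60,0)
a=cv2.resize(a[v0:v0+120,u0:u0+120],(300,300),interpolation=cv2.INTER_CUBIC);b=cv2.resize(b[180:400,130:397],(500,412),interpolation=cv2.INTER_CUBIC)
o=np.zeros((412,800,3),np.uint8);o[:300,:300]=a;o[:,300:]=b;cv2.imwrite('pics/c7.png',o)"
```

```text
t26.30 pos [0.4524 0.1757 0.182 ] yaw 24.11 tilt [0.0006 0.0001] F [-0.1 -0.1  0.2] op 0.449
```

View pics/c7.png

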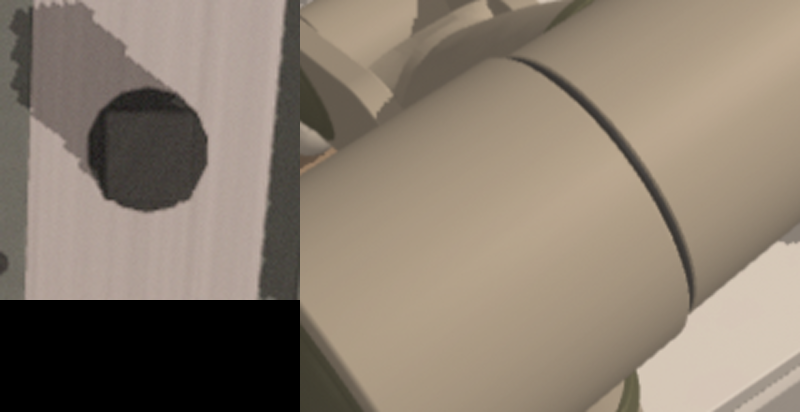

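The wrist view shows the bolt's flange on the plate, upright. The side view is blocked by the arm.

```bash
python3 -c "
from h import *
print(manip.finish_job())"
```

```text
the job is handed in; nothing more can be done
None
```

The job is handed in at about 26 s of the 72 s. The holes are in line, the drift is back in its socket and the bolt is seated.

- **Finding the lower hole:** I saw it through the plate hole, about 7.5 mm off, mostly toward -x. The drift tip then went into it without meeting any resistance.
- **Drift:** I pressed it down with side forces of about 6 N until the collar met the plate at the expected height, at about 8 N. I then pushed it gently sideways until it touched the lower hole's wall, so that both hole edges lined up. A picture after I drew it out showed the two holes concentric.
- **Drift put back:** it went back upright into its original socket. A picture showed its collar on the tool block.
- **Bolt:** it went in with almost no side force. Flange contact came at the expected height at about 7 N. The last wrist picture shows it upright with its flange on the plate, and the gripper is clear of everything.

**Disagreements and gaps:**
- The wrist camera put the bolt and drift about 1.7 mm apart between two pictures. I used the second picture, which agreed with where the drift had been gripped.
- The final side view was blocked by the arm. I did not photograph the timer, spool and tape measure at the end, though no contact with them was felt.

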